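Push the roller up the loading ramp into its rest

TASK

Push the orange roller from the low tray of the blue-sided stand up the ramp, over the small lip at the top and into the pocket against the end stop, where it must stay by itself; then take your hand away. Push slowly with the fingertips from behind and stay with the roller all the way up, so that it never rolls back down or runs away from your fingers on the ramp. Do not lift it or carry it, and leave the beaker, the bottle, the timer and the label roll where they are.

Things in the scene. Friction and masses are not known exactly. Their poses are not given: they have to be found in the camera images.
- stand: Fixed loading stand with blue sides, 266 mm long (its x), 124 mm wide (its y). Origin: centre of its underside, on the bench; x points uphill, z up. From its low end: open flat tray, ramp, lip, pocket, end stop (52 mm high, rubber face at x = 122 mm). The channel for the roller is 104 mm wide between side walls that stand 10 to 12 mm above its floor (steel tray and pocket, grey ramp).
- roller: Loose roller with a smooth orange plastic cover (slippery, friction about 0.45) and steel ends, 50 mm in diameter and 90 mm long, about 0.35 kg. Origin at its centre; its y axis is the axis it rolls about (x and z turn with it). It starts lying across the tray, its axis nearly along the stand's y, and rolls easily; a push away from its middle turns it askew, a push at two spread places keeps it square.
- pocket_seat (a point): Where the roller's centre is when it lies in the pocket against the stop: x = 96 mm, z = 46 mm in the stand's frame, axes as the stand's. The pocket floor is 21 mm above the bench, 3 mm below the lip, and leaves the roller about 2 mm of play.
- ramp_foot (a point): The middle of the line where tray and ramp meet: x = -47 mm, z = 8 mm in the stand's frame, axes as the stand's. The flat tray, 8 mm above the bench, runs from x = -132 mm to here; the ramp rises from here evenly to 24 mm above the bench (7 degrees) at x = 83 mm, where it ends in the lip.
- beaker_250: clear glass beaker, 73 mm across and 93 mm tall, loose, beside the stand. Origin at the centre of its underside. To be left alone.
- reagent_bottle_d: small clear glass bottle with a red screw cap, 56 mm across and 110 mm tall, loose, beside the stand. Origin at the centre of its underside. To be left alone.
- bench_timer: round white bench timer with a black dial, 68 mm across and 47 mm tall, loose, beside the stand. Origin at the centre of its underside. To be left alone.
- label_roll: white roll of labels lying flat, 65 mm across and 25 mm tall, loose, beside the stand. Origin at the centre of its underside. To be left alone.
Not all that is in view belongs to the job. Of the things shaped like the roller, the orange one is meant.

How it is judged:
By the outcome, as a careful person would: the job done as asked, in the order asked, and still so for the second after the job is handed in, with the robot touching nothing.
It also fails if it takes over 42 s, if anything falls off the work surface, if the arm or the gripper's body presses on something with over 40 N, if the wrist force passes 120 N, or if a joint passes its speed limit or range.

ROBOT

A 6-joint arm with a two-finger parallel gripper is mounted at the origin on a cart in front of the work surface, level with it; the furniture and walls round the work are solid. World frame = base frame: x ahead of the robot, y to its left, z up, the work surface at z = 0. Lengths are in m, angles in rad, forces in N, time in s.
With the tool pointing down it reaches from about 0.25 to 0.725 m from the base axis. Payload 4 kg.
Tool frame: the origin (TCP) lies midway between the tips of the shut fingers; the grasp point (between the pads) lies 19 mm behind it; z points along the fingers, y is the line along which they close (so a half turn about z gives the same grasp; the last joint's range is limited). The gripper opens to 85 mm and grips with 20 to 120 N. Pads are 22 mm wide; open, the fingers measure 114 mm over their backs; the gripper's body (76 mm by 85 mm) begins 54 mm behind the grasp point. The pads swing forward as they close: fully open they stand 13 mm farther back than shut.
Start: joints at [-1.106, 0.241, 0.005, 1.335, 0, 1.571], TCP at [0.224, -0.447, 0.231] pointing down, gripper open.
Joint ranges: [-2.72, 2.72], [-1.05, 1.87], [-1.09, 1.28], [-1.99, 2.15], [-1.42, 1.44], [-3.14, 3.14]. Speed limits (rad/s): [2.79, 2.79, 3.14, 3.14, 3.14, 3.14].

INTERFACE

Orientations are given as a unit quaternion [x, y, z, w].
In Python, from workcell import bot gives the robot as it stands.
- The arm moves only by the tool move_arm, never from a script. Its argument "motion" is a list of rows, each an object of numbers: "x", "y", "z": the shift along the tool's x, y, z in cm; "yaw": the turn about the tool's z in degrees. A call has 1 to 20 rows; each row is the pose to reach, as a shift and turn from the pose commanded when the call began, along the tool's axes at that moment; what a row does not reach only later rows make up. A row lasts 1/8 s, in which the tool goes at most 62.5 mm and 10.7 degrees, less where a joint would pass 70% of its speed; a pose out of reach is approached as far as the arm can. A call with a gripper value outside its range is refused whole. "gripper" is the opening, from -1 (shut) to 1 (fully open), set as the call begins (left out, the last holds). The fingers move at their own pace and stop on an object; the grip force is fixed at half the most. Time passes only in rows, so rows that repeat a pose let the fingers close. It gives the time, the measured TCP pose, the force, the opening and the grip force at its end, in the units of the state.
- bot.get_obs(): the state, without advancing time (a new reading comes with each control period).
- bot.camera(name): name is "scene" or "top" or "wrist"; returns the picture (384x512x3 uint8, blue, green, red); there is no depth.
- bot.camera_model(name): a dict with "K" (3x3 intrinsics, pixels), "world_from_camera" (4x4, takes a point from camera to world coordinates). Camera axes: x right, y down, z forward; pixel columns grow to the right and rows downward; lengths in m; the calibration is good to about 2 mm. A picture is of the moment at which its call begins: read the wrist's pose just before it. camera_model takes no time and is no camera call; for the wrist camera it gives the pose at the moment of the call.
- bot.job_done(): hands the job in; it is judged then, once.
Trained networks look in the newest picture that a camera, given by its name, has taken for a name from the list of things; names that differ only in an ending like _2 or _b are one class to them, and where a whole thing is asked for, a point or a joint stands for the part that bears it (a point fixed in the world has none). Each returns a list of dicts, best first, with "score" (0 to 1); they miss things now and then, are a little off and sometimes report something else, mostly with a low value. They report only what shows in the picture. A call takes as long as a camera call. They do not tell look-alikes from the thing itself.
- bot.cut_out(camera, name): "mask" (384x512 bool, what is visible of it) and "centre" ([row, column] in pixels, amid what is visible of it).
The state is a dict: "clock": time; "joint_pos": joint angles; "joint_vel": joint speeds; "tau": joint torques, N m; "eef_pos": TCP position; "tool_rot": TCP orientation; "ft_force": force on the tool from outside, world axes, zero at the start; "ft_torque": the same for the moment, N m; "grip_width": finger opening in m; "grasp_force": force on a finger pad.
Only numpy, scipy, OpenCV 4.12 (cv2) and the standard library are available. Lean on these libraries where they do the work, as an engineer would, in place of code of your own. Each camera call takes 0.05 s, during which the arm holds its last target. There are 200 camera calls.

## Working session

There is one attempt and no reset: what is moved stays moved. The work goes in short steps, Python scripts to look and compute and a tool call to move; the robot and the scene stay as the last step left them, time stands still between calls to the robot, and variables do not carry over. Pictures are saved under pics/ and viewed, at most 10 in all, crops included, and the job is handed in when it is done.

Besides the shell and the picture viewer there is one more tool, called after "Emit:" as name(argument=value, ...) on one line, values as JSON. move_arm: Moves the arm, as the interface text tells. Its arguments: {"type":"object","properties":{"motion":{"type":"array"},"gripper":{"type":"number"}},"required":["motion"]}

```bash
mkdir -p pics
cat > h.py <<'E'
import numpy as np, cv2
from workcell import bot
def ray(cam,px,m=None):
    m=m or bot.camera_model(cam);K=np.array(m["K"]);T=np.array(m["world_from_camera"])
    d=T[:3,:3]@np.linalg.solve(K,[px[1],px[0],1.]);return T[:3,3],d
def atz(cam,px,z):
    o,d=ray(cam,px);return o+d*(z-o[2])/d[2]
def tri(a,b):
    (o1,d1),(o2,d2)=a,b
    s=np.linalg.lstsq(np.c_[d1,-d2],o2-o1,rcond=None)[0]
    p,q=o1+s[0]*d1,o2+s[1]*d2
    return (p+q)/2,np.linalg.norm(p-q)
E
python3 - <<'E'
from h import *
np.set_printoptions(precision=4,suppress=True)
for c in("scene","top"):
    im=bot.camera(c);cv2.imwrite(f"pics/{c}.png",im)
    print(c,np.array(bot.camera_model(c)["world_from_camera"])[:3,3])
    for n in("stand","roller","beaker_250","reagent_bottle_d","bench_timer","label_roll"):
        for r in bot.cut_out(c,n)[:3]:
            print(n,round(r["score"],2),r["centre"],r["mask"].sum(),cv2.minAreaRect(np.argwhere(r["mask"]).astype(np.float32)), atz(c,r["centre"],.03)[:2])
o=bot.get_obs();print(o["clock"],o["eef_pos"],o["tool_rot"])
E
```

```text
scene [ 0.3072 -0.5859  0.7016]
stand 0.66 [170.2, 261.4] 4562 ((178.0, 259.0), (60.0, 100.0), 90.0) [0.6126 0.0678]
roller 0.82 [254.6, 194.2] 1245 ((254.5724334716797, 192.86895751953125), (27.23891830444336, 49.82728576660156), 85.2363510131836) [ 0.4033 -0.0876]
roller 0.74 [246.3, 381.8] 1227 ((246.5811004638672, 379.98651123046875), (27.783428192138672, 48.16890335083008), 80.53767395019531) [ 0.7295 -0.2173]
roller 0.74 [307.1, 243.2] 1603 ((306.6558837890625, 244.17352294921875), (30.295116424560547, 56.9088020324707), 57.528804779052734) [ 0.4428 -0.2249]
beaker_250 0.94 [153.0, 325.6] 1197 ((155.45518493652344, 325.4621276855469), (33.55037307739258, 45.50893020629883), 85.2363510131836) [0.7713 0.0584]
reagent_bottle_d 0.88 [194.0, 324.3] 1184 ((193.5, 320.5), (27.0, 51.0), 90.0) [ 0.7014 -0.0538]
bench_timer 0.74 [166.0, 204.8] 625 ((164.75, 204.75), (27.577163696289062, 26.870058059692383), 45.0) [0.5036 0.1334]
label_roll 0.56 [201.5, 196.2] 786 ((201.5769500732422, 195.11538696289062), (30.201885223388672, 30.594118118286133), 11.309932708740234) [0.4507 0.0384]
top [ 
[... 466 characters left out ...]
-0.211 ]
roller 0.66 [265.9, 298.2] 895 ((266.3448486328125, 295.362060546875), (41.78144836425781, 22.654830932617188), 68.19859313964844) [ 0.4056 -0.0868]
beaker_250 0.6 [107.0, 241.3] 1089 ((108.5, 241.0), (32.0, 41.0), 90.0) [0.7598 0.0323]
reagent_bottle_d 0.61 [141.1, 286.6] 600 ((138.5, 286.5), (25.0, 29.0), 90.0) [ 0.6807 -0.0672]
bench_timer 0.7 [218.4, 188.1] 748 ((219.20001220703125, 188.60000610351562), (29.516094207763672, 30.4105224609375), 26.56505012512207) [0.513  0.1542]
label_roll 0.93 [247.5, 239.2] 579 ((243.75003051757812, 232.75003051757812), (27.577163696289062, 28.284271240234375), 45.0) [0.4473 0.0417]
0.7 [ 0.2241 -0.4469  0.2313] [ 0.9731  0.2303  0.     -0.    ]
```

Run:
```python
import cv2
t=cv2.imread("pics/top.png");s=cv2.imread("pics/scene.png")
cv2.imwrite("pics/a.png",cv2.resize(t[90:290,130:380],None,fx=3,fy=3,interpolation=cv2.INTER_CUBIC))
cv2.imwrite("pics/b.png",cv2.resize(s[110:290,150:400],None,fx=3,fy=3,interpolation=cv2.INTER_CUBIC))
```

```text
(no output)
```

View pics/a.png

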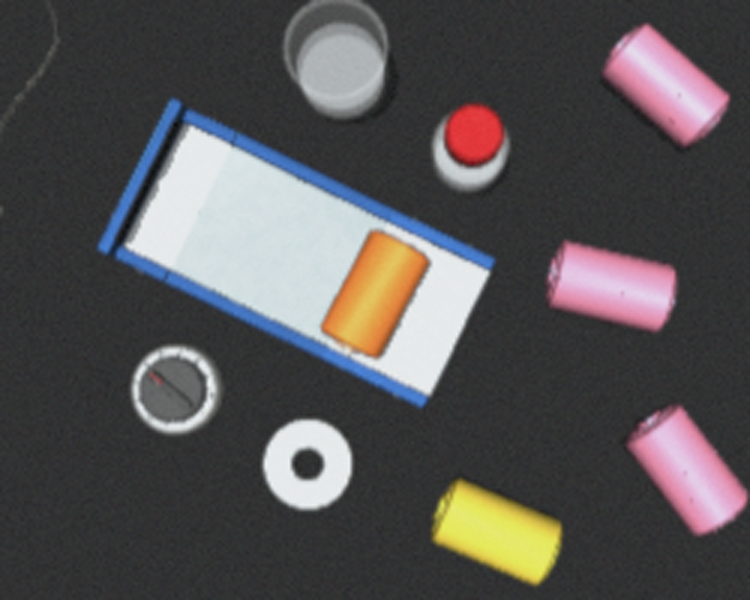

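View pics/b.png

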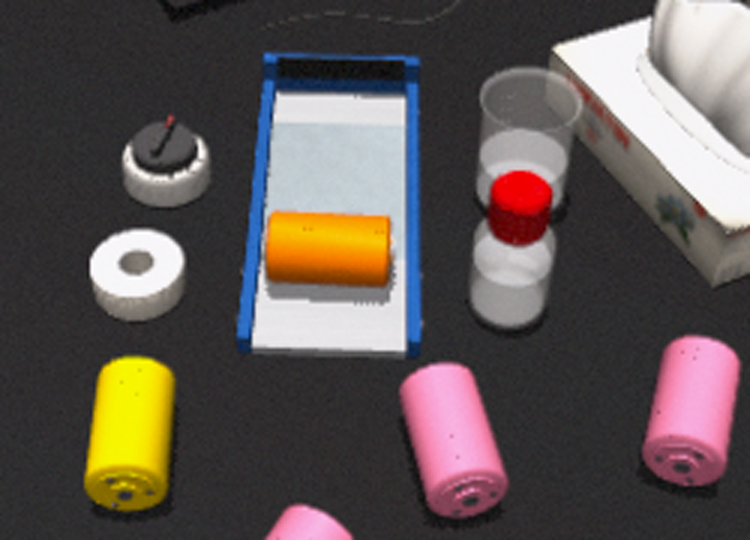

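The top crop shows the orange roller at about (375,293), i.e. full picture (255,188). The stand's low-end corners are at (493,262) and (425,403), and the end-stop corners at (175,100) and (103,248). The scene crop agrees, with nothing behind the tray except the yellow and pink rollers further away. I'll fit the stand pose to these corners in both views.

Run:
```python
from h import *
from scipy.optimize import least_squares
np.set_printoptions(precision=4,suppress=True)
P=np.array([[-133,-62,19],[-133,62,19],[133,-62,52],[133,62,52]])/1000
obs={"top":(np.array([[493,262],[425,403],[175,100],[103,248]]),(130,90)),
     "scene":(np.array([[419,350],[240,347],[419,58],[265,56]]),(150,110))}
def proj(c,X):
    m=bot.camera_model(c);T=np.linalg.inv(np.array(m["world_from_camera"]));q=X@T[:3,:3].T+T[:3,3];q=q@np.array(m["K"]).T;return q[:,:2]/q[:,2:]
def W(p,P):
    c,s=np.cos(p[2]),np.sin(p[2]);return P@np.array([[c,s,0],[-s,c,0],[0,0,1]])+[p[0],p[1],p[3]]
def res(p,cs=("top","scene")): return np.concatenate([(proj(c,W(p,P))-((obs[c][0]+.5)/3-.5+obs[c][1])).ravel() for c in cs])
for cs in (("top","scene"),("top",),("scene",)):
    r=least_squares(res,[.62,.07,1.1,0],args=(cs,));print(cs,r.x,np.degrees(r.x[2]),r.fun.round(1))
# roller by colour
pts={}
for c in("top","scene"):
    im=cv2.imread(f"pics/{c}.png");h=cv2.cvtColor(im,cv2.COLOR_BGR2HSV)
    m=cv2.inRange(h,(7,130,90),(19,255,255));n,l,st,ce=cv2.connectedComponentsWithStats(m)
    i=1+st[1:,4].argmax();a=cv2.minAreaRect(np.argwhere(l==i).astype(np.float32));print(c,st[i],a);pts[c]=ray(c,a[0])
    (v,d)=cv2.fitLine(np.argwhere(l==i)[:,::-1].astype(np.float32),cv2.DIST_L2,0,.01,.01).reshape(2,2)
    A,B=[atz(c,(d+k*v*10)[::-1],.045) for k in(-1,1)];print("axis deg",np.degrees(np.arctan2(*(B-A)[1::-1])))
X=tri(pts["top"],pts["scene"]);print(X)
p=least_squares(res,[.62,.07,1.1,0]).x;d=X[0][:2]-p[:2];c,s=np.cos(p[2]),np.sin(p[2]);print("roller in stand",c*d[0]+s*d[1],-s*d[0]+c*d[1])
```

```text
('top', 'scene') [ 0.6097  0.0602  1.1006 -0.008 ] 63.06195467677107 [ 1.4 -1.2  0.1  1.3 -0.3 -0.7 -1.2  0.3  0.8 -0.7 -0.9 -1.5  0.3  1.9
 -0.3  1.4]
('top',) [ 0.6109  0.0616  1.0983 -0.0241] 62.92734892483222 [ 0.3 -1.  -0.7  0.6  0.5  0.1 -0.1  0.2]
('scene',) [0.6055 0.051  1.1031 0.0025] 63.201263409744826 [ 1.4 -0.3 -1.3 -0.9  0.6  0.9 -0.8  0.5]
top [238 167  35  42 592] ((187.595947265625, 254.6256866455078), (21.31488609313965, 38.21083068847656), 62.10273361206055)
axis deg -27.31035791426022
scene [239 180  42  26 622] ((192.4728546142578, 259.42987060546875), (41.52437973022461, 23.354488372802734), 87.27368927001953)
axis deg -27.126907587935115
(array([0.5787, 0.0054, 0.0323]), np.float64(0.0004737553468898603))
roller in stand -0.06292019164164549 0.0027242285756537074
```

Emit:
move_arm(motion=[{"x": 2,"y": -1,"z": 0,"yaw": -2},{"x": 7,"y": -3,"z": 0,"yaw": -6},{"x": 12,"y": -5.4,"z": 0,"yaw": -10},{"x": 17,"y": -7.6,"z": 0,"yaw": -14},{"x": 22,"y": -9.8,"z": 0,"yaw": -18},{"x": 27,"y": -12,"z": 0,"yaw": -22},{"x": 32,"y": -14.3,"z": 0,"yaw": -26},{"x": 37,"y": -16.5,"z": 0,"yaw": -30},{"x": 42,"y": -18.7,"z": 0,"yaw": -33},{"x": 45.5,"y": -20.3,"z": 0,"yaw": -35.5},{"x": 47.1,"y": -21,"z": 0,"yaw": -36.3},{"x": 47.1,"y": -21,"z": 0,"yaw": -36.3},{"x": 47.1,"y": -21,"z": 0,"yaw": -36.3}], gripper=0.4)

```text
clock: 2.33
eef_pos: [0.5503, -0.0492, 0.2313]
tool_rot: [0.853, 0.521, -0.0, 0.0]
ft_force: [0.6, 0.4, 0.4]
grip_width: 0.0595
grasp_force: 0.0
```

Run:
```python
from h import *
np.set_printoptions(precision=4,suppress=True)
o=bot.get_obs();print(o["clock"],o["eef_pos"],o["tool_rot"],o["grip_width"],o["ft_force"],o["joint_pos"])
im=bot.camera("wrist");cv2.imwrite("pics/w1.png",im)
h=cv2.cvtColor(im,cv2.COLOR_BGR2HSV)
m=cv2.inRange(h,(7,130,90),(19,255,255));n,l,st,ce=cv2.connectedComponentsWithStats(m)
i=1+st[1:,4].argmax();print(st[i],cv2.minAreaRect(np.argwhere(l==i).astype(np.float32)),atz("wrist",ce[i][::-1],.033))
```

```text
2.325 [ 0.5503 -0.0492  0.2313] [ 0.8534  0.5213 -0.0004  0.    ] 0.059526373989094265 [0.5949 0.359  0.4279] [-0.0889  0.346   0.1495  1.375  -0.0005  1.956 ]
[ 214   70   92   53 2330] ((95.88861083984375, 259.15667724609375), (91.25205993652344, 51.034515380859375), 88.53119659423828) [0.5784 0.0069 0.033 ]
```

View pics/w1.png

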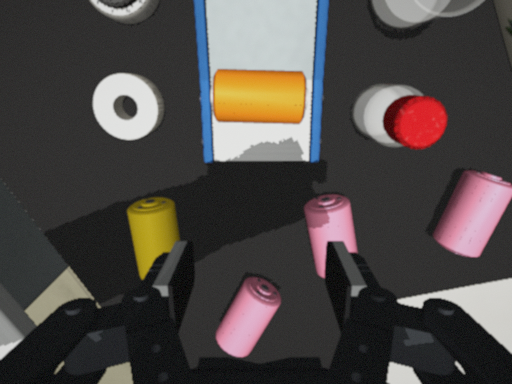

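The wrist view shows the roller at (259,96), square in the channel. The stand's walls run at columns 205–213 and 313–327, with the low end at row 161. The path behind the tray is free, and the yellow and pink rollers lie clear of it.

Run:
```python
from h import *
np.set_printoptions(precision=4,suppress=True)
a=np.radians(62.9);R=np.array([[np.cos(a),np.sin(a)],[-np.sin(a),np.cos(a)]])
o=bot.get_obs();t=R@o["eef_pos"][:2];x,y=o["tool_rot"][:2];print("tool x deg",2*np.degrees(np.arctan2(y,x)))
im=cv2.imread("pics/w1.png");h=cv2.cvtColor(im,cv2.COLOR_BGR2HSV);b=cv2.inRange(h,(100,120,60),(125,255,255))
f=lambda px,z:((R@atz("wrist",px,z)[:2]-t)*1000).round(1)
for r in (155,130,110,60,20):
    c=np.flatnonzero(b[r]);c=c[(c>190)&(c<340)];L=c[c<260];Q=c[c>260]
    print(r,L.min(),L.max(),Q.min(),Q.max(),[f((r,k),.019) for k in(L.min(),L.max(),Q.min(),Q.max())])
print("low edge",f((161.5,262),.008))
r=h;m=cv2.inRange(h,(7,130,90),(19,255,255))
ys,xs=np.nonzero(m[60:130,200:320]);print("roller ends",[f((96,200+k),.033) for k in(xs.min(),xs.max())],"bottom/top",f((60+ys.max(),259),.033),f((60+ys.min(),259),.045), ys.min()+60,ys.max()+60)
for i in(215,300):
    q=np.flatnonzero(m[60:140,i+5])+60;print(i,q.min(),q.max())
```

```text
tool x deg 62.81334822946289
155 203 212 310 319 [array([ 1.7, 59.5]), array([ 1.7, 50. ]), array([  1.6, -54. ]), array([  1.6, -63.5])]
130 202 211 311 320 [array([28.2, 59.2]), array([28.2, 49.8]), array([ 28. , -53.9]), array([ 28. , -63.2])]
110 201 210 312 321 [array([48.5, 59.1]), array([48.5, 50. ]), array([ 48.3, -54. ]), array([ 48.3, -63.1])]
60 198 207 314 324 [array([96.3, 59.5]), array([96.2, 50.7]), array([ 96.1, -53.7]), array([ 96.1, -63.5])]
20 195 205 317 327 [array([131.7,  60.3]), array([131.6,  50.9]), array([131.5, -54.8]), array([131.5, -64.3])]
low edge [-8.  -3.2]
roller ends [array([62.9, 43.5]), array([ 62.8, -44.5])] bottom/top [38.  0.] [86.4 -0.1] 70 122
215 70 120
300 88 88
```

Emit:
move_arm(motion=[{"y": 0.1,"z": 2},{"y": 0.1,"z": 6},{"y": 0.1,"z": 11},{"y": 0.1,"z": 16},{"y": 0.1,"z": 19},{"y": 0.1,"z": 20.8},{"y": 0.1,"z": 21.5},{"y": 0.1,"z": 21.5},{"x": 0.6,"y": 0.1,"z": 21.5},{"x": 1.3,"y": 0.1,"z": 21.5},{"x": 1.8,"y": 0.1,"z": 21.5},{"x": 2.0,"y": 0.1,"z": 21.5},{"x": 2.0,"y": 0.1,"z": 21.5}])

```text
invalid input at $.motion[0]: expected keys x, y, z, yaw
```

Run:
```python
from h import *
np.set_printoptions(precision=4,suppress=True)
o=bot.get_obs();print(o["clock"],o["eef_pos"],o["tool_rot"],o["ft_force"])
im=bot.camera("wrist");im2=bot.camera("scene")
cv2.imwrite("pics/w2.png",np.hstack([im[:, 60:460],cv2.resize(im2[120:264,180:330],(400,384))]))
```

```text
2.375 [ 0.5502 -0.0494  0.2314] [ 0.8535  0.5211 -0.0003  0.    ] [-0.489  -0.8803  0.456 ]
```

View pics/w2.png

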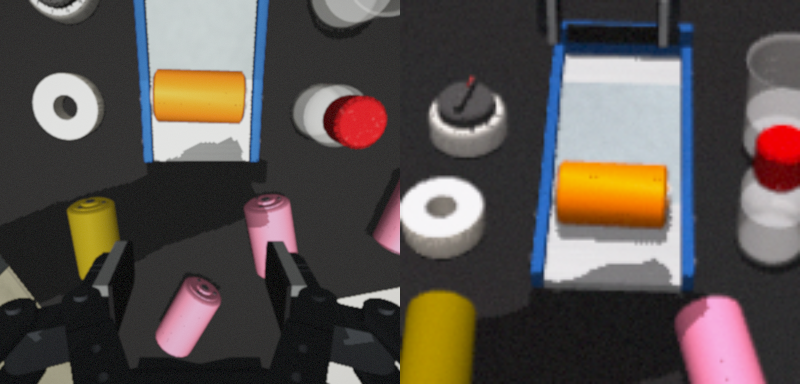

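The move was refused because every row needs all four keys, so the picture shows an unchanged scene: roller still in the tray and fingers still high. I'll send it again in full.

Emit:
move_arm(motion=[{"x": 0,"y": 0.1,"z": 2,"yaw": 0},{"x": 0,"y": 0.1,"z": 6,"yaw": 0},{"x": 0,"y": 0.1,"z": 11,"yaw": 0},{"x": 0,"y": 0.1,"z": 16,"yaw": 0},{"x": 0,"y": 0.1,"z": 19,"yaw": 0},{"x": 0,"y": 0.1,"z": 20.8,"yaw": 0},{"x": 0,"y": 0.1,"z": 21.5,"yaw": 0},{"x": 0,"y": 0.1,"z": 21.5,"yaw": 0},{"x": 0.6,"y": 0.1,"z": 21.5,"yaw": 0},{"x": 1.3,"y": 0.1,"z": 21.5,"yaw": 0},{"x": 1.8,"y": 0.1,"z": 21.5,"yaw": 0},{"x": 2.0,"y": 0.1,"z": 21.5,"yaw": 0},{"x": 2.0,"y": 0.1,"z": 21.5,"yaw": 0}])

```text
clock: 4.1
eef_pos: [0.5611, -0.0305, 0.0163]
tool_rot: [0.853, 0.522, -0.0, 0.0]
ft_force: [-0.3, -0.1, 0.5]
grip_width: 0.06
grasp_force: 0.0
```

Run:
```python
from h import *
np.set_printoptions(precision=4,suppress=True)
o=bot.get_obs();print(o["clock"],o["eef_pos"],o["tool_rot"],o["ft_force"])
im=bot.camera("wrist");im2=bot.camera("scene")
cv2.imwrite("pics/w3.png",np.hstack([im[:, 60:460],cv2.resize(im2[120:264,180:330],(400,384))]))
```

```text
4.1 [ 0.5611 -0.0305  0.0163] [ 0.8528  0.5222 -0.      0.    ] [-0.3046 -0.0789  0.4764]
```

View pics/w3.png

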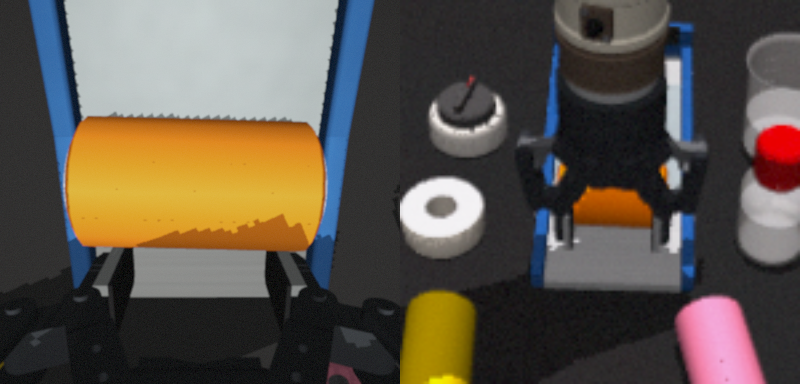

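The wrist picture shows both fingertips inside the channel, just behind the roller at (195,250), with the roller square and the force near zero. I'll start pushing slowly.

Emit:
move_arm(motion=[{"x": 0.15,"y": 0,"z": 0,"yaw": 0},{"x": 0.3,"y": 0,"z": 0,"yaw": 0},{"x": 0.45,"y": 0,"z": 0,"yaw": 0},{"x": 0.6,"y": 0,"z": 0,"yaw": 0},{"x": 0.75,"y": 0,"z": 0,"yaw": 0},{"x": 0.9,"y": 0,"z": 0,"yaw": 0},{"x": 1.1,"y": 0,"z": 0,"yaw": 0},{"x": 1.3,"y": 0,"z": 0,"yaw": 0},{"x": 1.5,"y": 0,"z": 0,"yaw": 0},{"x": 1.7,"y": 0,"z": 0,"yaw": 0},{"x": 1.9,"y": 0,"z": 0,"yaw": 0},{"x": 2.1,"y": 0,"z": -0.03,"yaw": 0},{"x": 2.3,"y": 0,"z": -0.05,"yaw": 0},{"x": 2.5,"y": 0,"z": -0.08,"yaw": 0},{"x": 2.7,"y": 0,"z": -0.1,"yaw": 0},{"x": 2.9,"y": 0,"z": -0.12,"yaw": 0},{"x": 3.1,"y": 0,"z": -0.15,"yaw": 0},{"x": 3.3,"y": 0,"z": -0.17,"yaw": 0},{"x": 3.5,"y": 0,"z": -0.2,"yaw": 0},{"x": 3.7,"y": 0,"z": -0.22,"yaw": 0}])

```text
clock: 6.7
eef_pos: [0.5779, 0.0023, 0.0185]
tool_rot: [0.853, 0.522, -0.0, -0.0]
ft_force: [-1.4, -1.7, 1.6]
grip_width: 0.0598
grasp_force: 1.1
```

```bash
cat > s.py <<'E'
from h import *
np.set_printoptions(precision=4,suppress=True)
a=np.radians(62.9);R=np.array([[np.cos(a),np.sin(a)],[-np.sin(a),np.cos(a)]])
o=bot.get_obs();t=R@(np.array(o["eef_pos"][:2])-[.5503,-.0492])*1000-[125,-2];print(o["clock"],"TCP stand",t,o["eef_pos"],o["ft_force"],"along",R@o["ft_force"][:2])
im=bot.camera("wrist");h=cv2.cvtColor(im,cv2.COLOR_BGR2HSV)
m=cv2.inRange(h,(7,130,60),(19,255,255))
for c in(180,256,332):
    q=np.flatnonzero(m[:,c]);print(c,q.min(),q.max())
q=np.flatnonzero(m[190]);print("cols",q.min(),q.max())
E
python3 s.py; python3 - <<'E'
E
```

```text
6.7 TCP stand [-66.5921   0.8957] [0.5779 0.0023 0.0185] [-1.439  -1.6557  1.6266] along [-2.1294  0.5267]
180 125 254
256 127 254
332 129 257
cols 129 386
```

Emit:
move_arm(motion=[{"x": 0.2,"y": 0,"z": -0.03,"yaw": 0},{"x": 0.4,"y": 0,"z": -0.05,"yaw": 0},{"x": 0.6,"y": 0,"z": -0.07,"yaw": 0},{"x": 0.8,"y": 0,"z": -0.1,"yaw": 0},{"x": 1.0,"y": 0,"z": -0.12,"yaw": 0},{"x": 1.2,"y": 0,"z": -0.15,"yaw": 0},{"x": 1.4,"y": 0,"z": -0.17,"yaw": 0},{"x": 1.6,"y": 0,"z": -0.2,"yaw": 0},{"x": 1.8,"y": 0,"z": -0.22,"yaw": 0},{"x": 2.0,"y": 0,"z": -0.25,"yaw": 0},{"x": 2.2,"y": 0,"z": -0.27,"yaw": 0},{"x": 2.4,"y": 0,"z": -0.3,"yaw": 0},{"x": 2.6,"y": 0,"z": -0.32,"yaw": 0},{"x": 2.8,"y": 0,"z": -0.34,"yaw": 0},{"x": 3.0,"y": 0,"z": -0.37,"yaw": 0},{"x": 3.2,"y": 0,"z": -0.39,"yaw": 0},{"x": 3.4,"y": 0,"z": -0.42,"yaw": 0},{"x": 3.6,"y": 0,"z": -0.44,"yaw": 0},{"x": 3.8,"y": 0,"z": -0.47,"yaw": 0},{"x": 4.0,"y": 0,"z": -0.49,"yaw": 0}])

```text
clock: 9.25
eef_pos: [0.5961, 0.0379, 0.0234]
tool_rot: [0.853, 0.522, 0.0, 0.0]
ft_force: [-1.8, -2.5, 2.2]
grip_width: 0.0597
grasp_force: 1.1
```

```bash
python3 s.py
```

```text
9.25 TCP stand [-26.5753   0.89  ] [0.5961 0.0379 0.0234] [-1.765  -2.4911  2.2368] along [-3.0217  0.4364]
180 125 255
256 127 255
332 128 258
cols 132 389
```

Emit:
move_arm(motion=[{"x": 0.2,"y": 0,"z": -0.03,"yaw": 0},{"x": 0.4,"y": 0,"z": -0.05,"yaw": 0},{"x": 0.6,"y": 0,"z": -0.07,"yaw": 0},{"x": 0.8,"y": 0,"z": -0.1,"yaw": 0},{"x": 1.0,"y": 0,"z": -0.12,"yaw": 0},{"x": 1.2,"y": 0,"z": -0.15,"yaw": 0},{"x": 1.4,"y": 0,"z": -0.17,"yaw": 0},{"x": 1.6,"y": 0,"z": -0.2,"yaw": 0},{"x": 1.8,"y": 0,"z": -0.22,"yaw": 0},{"x": 2.0,"y": 0,"z": -0.25,"yaw": 0},{"x": 2.2,"y": 0,"z": -0.27,"yaw": 0},{"x": 2.4,"y": 0,"z": -0.3,"yaw": 0},{"x": 2.6,"y": 0,"z": -0.32,"yaw": 0},{"x": 2.8,"y": 0,"z": -0.34,"yaw": 0},{"x": 3.0,"y": 0,"z": -0.37,"yaw": 0},{"x": 3.2,"y": 0,"z": -0.39,"yaw": 0},{"x": 3.4,"y": 0,"z": -0.42,"yaw": 0},{"x": 3.6,"y": 0,"z": -0.44,"yaw": 0},{"x": 3.8,"y": 0,"z": -0.47,"yaw": 0},{"x": 4.0,"y": 0,"z": -0.49,"yaw": 0}])

```text
clock: 11.8
eef_pos: [0.6143, 0.0735, 0.0283]
tool_rot: [0.853, 0.522, 0.0, 0.0]
ft_force: [-0.7, -2.2, 1.1]
grip_width: 0.0595
grasp_force: 1.1
```

```bash
python3 s.py
```

```text
11.8 TCP stand [13.4332  0.9143] [0.6143 0.0735 0.0283] [-0.7324 -2.2391  1.099 ] along [-2.3269 -0.368 ]
180 124 253
256 126 254
332 128 257
cols 135 392
```

Emit:
move_arm(motion=[{"x": 0.2,"y": 0,"z": -0.03,"yaw": 0},{"x": 0.4,"y": 0,"z": -0.05,"yaw": 0},{"x": 0.6,"y": 0,"z": -0.07,"yaw": 0},{"x": 0.8,"y": 0,"z": -0.1,"yaw": 0},{"x": 1.0,"y": 0,"z": -0.12,"yaw": 0},{"x": 1.2,"y": 0,"z": -0.15,"yaw": 0},{"x": 1.4,"y": 0,"z": -0.17,"yaw": 0},{"x": 1.6,"y": 0,"z": -0.2,"yaw": 0},{"x": 1.8,"y": 0,"z": -0.22,"yaw": 0},{"x": 2.0,"y": 0,"z": -0.25,"yaw": 0},{"x": 2.2,"y": 0,"z": -0.27,"yaw": 0},{"x": 2.35,"y": 0,"z": -0.3,"yaw": 0},{"x": 2.5,"y": 0,"z": -0.32,"yaw": 0},{"x": 2.65,"y": 0,"z": -0.34,"yaw": 0},{"x": 2.8,"y": 0,"z": -0.36,"yaw": 0},{"x": 2.9,"y": 0,"z": -0.37,"yaw": 0},{"x": 3.0,"y": 0,"z": -0.38,"yaw": 0}])

```text
clock: 13.98
eef_pos: [0.628, 0.1005, 0.0321]
tool_rot: [0.853, 0.522, 0.0, -0.0]
ft_force: [-0.2, -0.9, 0.9]
grip_width: 0.0596
grasp_force: 0.4
```

```bash
python3 s.py
```

```text
13.975 TCP stand [43.6494  1.0484] [0.628  0.1005 0.0321] [-0.1944 -0.9423  0.947 ] along [-0.9274 -0.2562]
180 124 253
256 126 254
332 128 257
cols 138 395
```

Emit:
move_arm(motion=[{"x": 0.1,"y": 0,"z": 0,"yaw": 0},{"x": 0.2,"y": 0,"z": 0,"yaw": 0},{"x": 0.3,"y": 0,"z": 0,"yaw": 0},{"x": 0.4,"y": 0,"z": 0,"yaw": 0},{"x": 0.5,"y": 0,"z": 0,"yaw": 0},{"x": 0.6,"y": 0,"z": 0,"yaw": 0},{"x": 0.7,"y": 0,"z": 0,"yaw": 0},{"x": 0.8,"y": 0,"z": 0,"yaw": 0},{"x": 0.9,"y": 0,"z": 0,"yaw": 0},{"x": 1.0,"y": 0,"z": 0,"yaw": 0},{"x": 1.1,"y": 0,"z": 0,"yaw": 0},{"x": 1.2,"y": 0,"z": 0,"yaw": 0},{"x": 1.3,"y": 0,"z": 0,"yaw": 0},{"x": 1.3,"y": 0,"z": 0,"yaw": 0}])

```text
clock: 15.78
eef_pos: [0.6338, 0.1118, 0.0321]
tool_rot: [0.853, 0.522, -0.0, -0.0]
ft_force: [0.2, 0.8, 0.3]
grip_width: 0.0596
grasp_force: 0.0
```

```bash
python3 s.py
python3 - <<'E'
from h import *
im=bot.camera("wrist");im2=bot.camera("top")
cv2.imwrite("pics/w4.png",np.hstack([im[:, 60:460],cv2.resize(im2[110:230,150:275],(400,384))]))
E
```

```text
15.775 TCP stand [56.3667  0.9859] [0.6338 0.1118 0.0321] [0.2473 0.764  0.3326] along [0.7928 0.1278]
180 121 246
256 121 245
332 121 246
cols 142 393
```

View pics/w4.png

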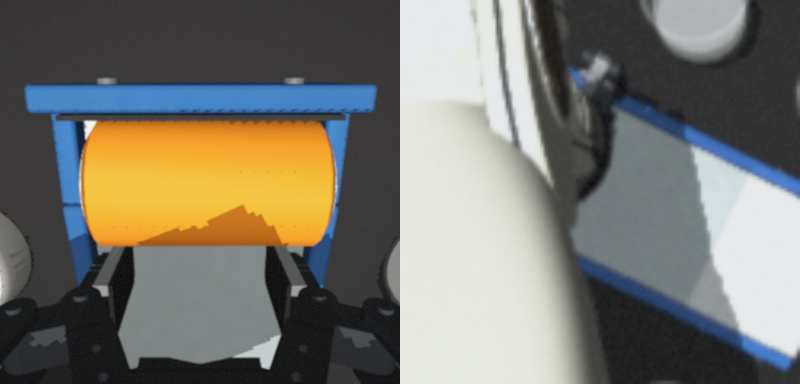

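The roller has dropped over the lip and lies square against the end stop (wrist rows 121–246), with the fingers now free of it. I'll retreat straight back, then up.

Emit:
move_arm(motion=[{"x": -0.3,"y": 0,"z": 0,"yaw": 0},{"x": -0.9,"y": 0,"z": 0,"yaw": 0},{"x": -1.8,"y": 0,"z": 0,"yaw": 0},{"x": -2.5,"y": 0,"z": -0.5,"yaw": 0},{"x": -3,"y": 0,"z": -2,"yaw": 0},{"x": -3.5,"y": 0,"z": -5,"yaw": 0},{"x": -5,"y": 0,"z": -9,"yaw": 0},{"x": -7,"y": 0,"z": -13,"yaw": 0},{"x": -10,"y": 0,"z": -16,"yaw": 0},{"x": -13,"y": 0,"z": -18,"yaw": 0},{"x": -16,"y": 0,"z": -18.5,"yaw": 0},{"x": -18,"y": 0,"z": -18.5,"yaw": 0},{"x": -18,"y": 0,"z": -18.5,"yaw": 0}])

```text
clock: 17.55
eef_pos: [0.5514, -0.0496, 0.2176]
tool_rot: [0.853, 0.521, 0.0, 0.0]
ft_force: [0.3, -0.0, 0.0]
grip_width: 0.0602
grasp_force: 0.0
```

Run:
```python
from h import *
np.set_printoptions(precision=4,suppress=True)
o=bot.get_obs();print(o["clock"],o["eef_pos"],o["ft_force"])
pts={};ims={}
for c in("top","scene","wrist"):
    im=ims[c]=bot.camera(c);h=cv2.cvtColor(im,cv2.COLOR_BGR2HSV)
    m=cv2.inRange(h,(7,130,90),(19,255,255));n,l,st,ce=cv2.connectedComponentsWithStats(m)
    i=1+st[1:,4].argmax();a=cv2.minAreaRect(np.argwhere(l==i).astype(np.float32));print(c,a);pts[c]=ray(c,a[0])
a=np.radians(62.9);R=np.array([[np.cos(a),np.sin(a)],[-np.sin(a),np.cos(a)]])
for p,q in(("top","scene"),("scene","wrist"),("top","wrist")):
    X,e=tri(pts[p],pts[q]);print(X,e,R@(X[:2]-[.5503,-.0492])*1000-[125,-2])
cv2.imwrite("pics/f.png",np.hstack([cv2.resize(ims["top"][90:282,130:330],(400,384)),cv2.resize(ims["scene"][110:254,180:330],(400,384))]))
```

```text
17.55 [ 0.5514 -0.0496  0.2176] [ 0.2587 -0.0224  0.0147]
top ((153.3000030517578, 189.60000610351562), (22.807889938354492, 38.460365295410156), 63.43495178222656)
scene ((139.5, 264.0), (36.0, 21.0), 90.0)Traceback (most recent call last):
  File "<stdin>", line 8, in <module>
ValueError: attempt to get argmax of an empty sequence
```

Run:
```python
from h import *
np.set_printoptions(precision=4,suppress=True)
X,e=tri(ray("top",(153.3,189.6)),ray("scene",(139.5,264)))
a=np.radians(62.9);R=np.array([[np.cos(a),np.sin(a)],[-np.sin(a),np.cos(a)]])
print(X,e,R@(X[:2]-[.5503,-.0492])*1000-[125,-2])
t=bot.camera("top");s=bot.camera("scene")
cv2.imwrite("pics/f.png",np.hstack([cv2.resize(t[90:282,130:330],(400,384)),cv2.resize(s[110:254,180:330],(400,384))]))
```

```text
[0.6561 0.1471 0.0438] 6.410890733462584e-05 [97.9527 -2.8013]
```

View pics/f.png

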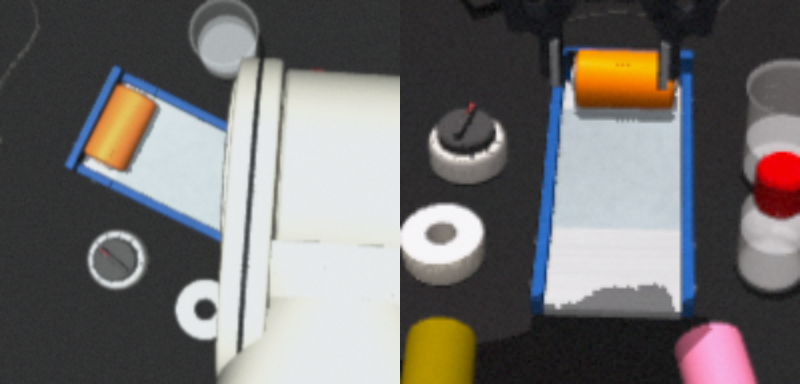

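The final pictures show the roller seated square against the end stop, at (120,125) in the top half and (625,80) in the scene half. It measures about x = 98 mm, z = 44 mm, which matches the seat within measuring error. The other things haven't moved and the hand is clear.

```bash
python3 -c "
from workcell import bot
print(bot.job_done())"
```

```text
the job is handed in; nothing more can be done
None
```

The orange roller was pushed up the ramp and over the lip, and lies by itself in the pocket against the end stop; the hand is clear, the other things look unmoved, and the job was handed in at about 18 s.

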